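# Rock the ball feeder's gate over and feed the balls

## Task

The ball feeder leans to the wrong side: with a fingertip, press down the raised end of its seesaw gate until the gate rocks over its pivot and stays leaning to the other side. Only then push the two turned wooden balls (knob blanks) along the feed channel, away from you, until both have dropped onto the gate and rolled by themselves down that chute to rest in the bin at its end. Nothing is to be picked up or carried, fingers stay off the balls once they are on the chute or in the bin, and the other things on the bench stay where they are.

Things in the scene. Friction and masses are not known exactly. Their poses are not given: they have to be found in the camera images.
- stand: Wooden feeder fixed to the bench, 530 mm long along its y. Origin on the bench surface under the middle of the gate's pivot; x points away from the robot along the feed channel (yaw varies), y to the left, z up. Coordinates in these notes are in this frame. A bearing post stands behind the gate, x = 37 to 45 mm, up to z = 120 mm; in front of it, left and right of the channel, fixed guide boards (x = -39 to -33, |y| 24 to 90 mm) up to z = 134 mm
- channel_mouth (a point): middle of the channel floor's far end (x = -30, z = 124 mm), where it opens onto the middle of the gate. The feed channel is a straight level trough along x on y = 0, from x = -154 to x = -30 mm, 34 mm wide between walls whose tops are at z = 130 mm, with a rib 2 mm high across each open end
- left_bin (a point): centre of the left bin's floor (y = +209, z = 12 mm). The bin spans y 164 to 254 mm and is 66 mm wide in x, walls up to z = 76 mm. A chute slopes down into it from under the gate's left end (y = 80 mm)
- right_bin (a point): the same on the right, at y = -209 mm
- gate (a joint): Seesaw gate: wooden trough 180 mm long (along y), 58 mm wide (x -28 to 30 mm), 18 mm curb at its far side, on a level pivot along x at z = 110 mm. Radians: 0 level, +0.35 left (+y) end up, parts roll right; -0.35 right end up, parts roll left. Top-heavy: rests only at one of these stops, falls over by itself past level; about 1 N at the raised end rocks it. Either side may start down
- gate_weight (a point): centre of the brass weight (30 mm across, x = 43 to 73 mm) on a short mast behind the trough, 66 mm above the pivot; it swings with the gate and leans towards its low side
- gate_left_end (a point): on the trough's floor, middle of its width, 75 mm from the pivot towards the left (+y) end (15 mm from that end), moves with the gate
- gate_right_end (a point): the same at the right (-y) end
- ball_a_center (a point): centre of a turned, smoothly lacquered dark wooden ball, 30 mm diameter, about 18 g, lying loose in the feed channel, centre 15 mm above the channel floor; this one is the nearer to the gate. Pushed on, it rolls over the 2 mm rib at the channel's mouth, drops about 8 mm onto the gate and rolls to the low side
- ball_b_center (a point): centre of the second, identical ball, in the channel behind the first, on the robot's side. Pushing it on pushes or knocks the first one ahead of it. Push low, at or below mid-height: a fingertip bearing on a ball's upper half wedges it against the floor
- varnish_jar: Bystander: closed amber glass jar, 48 mm across, 70 mm tall; origin at the centre of its underside
- spool_clamp_a: Bystander: small wooden spool, 30 mm across, 58 mm tall, standing; origin at the centre of its underside
- spool_clamp_b: Bystander: second spool, same as spool_clamp_a
- thumb_plane: Bystander: small brass block plane, 90 x 34 mm, 46 mm tall; origin at the centre of its underside
- mallet: Bystander: mallet about 240 mm long lying on the bench at the right side
- gouge: Bystander: gouge with wooden handle, about 200 mm long, lying on the bench at the left side
- sanding_block: Bystander: cork block 90 x 50 x 30 mm; origin at the centre of its underside

How it is judged:
By the outcome, as a careful person would: the job done as asked, in the order asked, and still so for the second after the job is handed in, with the robot touching nothing.
It also fails if it takes over 54 s, if anything falls off the work surface, if the arm or the gripper's body presses on something with over 40 N, if the wrist force passes 120 N, or if a joint passes its speed limit or range.

## Robot

A 7-joint arm with a two-finger parallel gripper is mounted at the origin on the work surface. World frame = base frame: x ahead of the robot, y to its left, z up, the work surface at z = 0. Lengths are in m, angles in rad, forces in N, time in s.
With the tool pointing down it reaches from about 0.4 to 0.875 m from the base axis. Payload 19.3 kg.
Tool frame: the origin (TCP) lies at the very end of the fingers, on their centre line; the grasp point (between the pads) lies 19 mm behind it; y points along the fingers, x is the direction in which the jaws open and shut, and the axes are right-handed (so a half turn about y gives the same grasp; the last joint's range is limited). The gripper opens to 85 mm and grips with 20 to 120 N. Pads are 22 mm wide; open, the fingers measure 114 mm over their backs; the gripper's body (76 mm by 85 mm) begins 54 mm behind the grasp point. The pads swing forward as they close: fully open they stand 13 mm farther back than shut.
Start: joints at [1.156, 0.521, -0.036, 1.599, 0.021, 1.021, -0.113], TCP at [0.211, -0.588, 0.231] pointing down, gripper open.
Joint ranges: [-2.91, 2.91], [-0.3, 2.13], [-1.5, 1.42], [0.17, 2.43], [-1.26, 4.41], [0.16, 1.93], [-2.52, 2.52]. Speed limits (rad/s): [1.89, 1.89, 2.39, 2.39, 3.01, 3.01, 3.01].

## Interface

Orientations are given as [roll, pitch, yaw] about the fixed x, y, z axes, in that order (R = Rz(yaw) Ry(pitch) Rx(roll)).
In Python, from workcell import bot gives the robot as it stands. The module is installed in compiled form; this text tells all that it offers.
- The arm moves only by the shell command python3 -m crank 'ROWS' [FORCE]. ROWS is JSON, a list of rows, each an object of numbers: "hand": the closure, from 0 (fully open) to 1 (shut); "dx", "dy", "dz": the shift along the tool's x, y, z in mm; "yaw": the turn about the tool's y in rad. In form: [{"hand": .., "dx": .., "dy": .., "dz": .., "yaw": ..}, ...]. A call has 1 to 12 rows; each row is the pose to reach, as a shift and turn from the pose commanded when the call began, along the tool's axes at that moment; what a row does not reach only later rows make up. A row lasts 1/12 s, in which the tool goes at most 41.7 mm and 7.16 degrees, less where a joint would pass 70% of its speed; a pose out of reach is approached as far as the arm can. A call with a gripper value outside its range is refused whole. The fingers move at their own pace and stop on an object; FORCE is the grip in N (left out, the last holds). Time passes only in rows, so rows that repeat a pose let the fingers close. It gives the time, the measured TCP pose, the force and the opening at its end, in the units of the state.
- bot.observe(): the state, without advancing time (a new reading comes with each control period).
- bot.grab_frame(name): name is "scene" or "side" or "wrist"; returns the picture (400x640x3 uint8, red, green, blue); there is no depth.
- bot.camera_info(name): a dict with "fx", "fy", "cx", "cy" (pixels), "rvec" (rotation vector, rad) and "tvec" (3), from world to camera coordinates, as OpenCV has them. Camera axes: x right, y down, z forward; pixel columns grow to the right and rows downward; lengths in m; the calibration is good to about 2 mm. A picture is of the moment at which its call begins: read the wrist's pose just before it. camera_info takes no time and is no camera call; for the wrist camera it gives the pose at the moment of the call.
- bot.job_done(): hands the job in, once; it reports no verdict.
The state is a dict: "clock": time; "qpos": joint angles; "qd": joint speeds; "joint_efforts": joint torques, N m; "position": TCP position; "tool_rot": TCP orientation; "force": force on the tool from outside, world axes, zero at the start; "moment": the same for the moment, N m; "grip_width": finger opening in m.
Only numpy, scipy, OpenCV 4.12 (cv2) and the standard library are available. Lean on these libraries where they do the work, as an engineer would, in place of code of your own. Each camera call takes 0.05 s, during which the arm holds its last target.

## Working session

There is one attempt and no reset: what is moved stays moved. The work goes in short steps, Python scripts to look and compute and a shell command to move; the robot and the scene stay as the last step left them, time stands still between calls to the robot, and variables do not carry over. Pictures are saved under pics/ and viewed, and the job is handed in when it is done.

```bash
mkdir -p pics
python3 - <<'E'
from workcell import bot
import cv2
for n in ("scene","side","wrist"):
    im=bot.grab_frame(n); cv2.imwrite(f"pics/{n}0.png",im[:,:,::-1])
    print(n,bot.camera_info(n))
print(bot.observe())
E
```

```text
scene {'fx': 428.8986290342093, 'fy': 428.8986290342093, 'cx': 321.0959504040033, 'cy': 193.70855482942778, 'rvec': array([ 1.67925692,  1.87193788, -0.755515  ]), 'tvec': array([ 0.06240001, -0.32450804,  1.76708231])}
side {'fx': 451.28660547373175, 'fy': 451.28660547373175, 'cx': 320.80220952520335, 'cy': 197.95751655558644, 'rvec': array([ 0.92626018, -2.34962092,  1.23790751]), 'tvec': array([0.4337407 , 0.33571345, 1.13666654])}
wrist {'fx': 324.2991438506176, 'fy': 324.2991438506176, 'cx': 319.34738783217625, 'cy': 197.95510043319445, 'rvec': array([-2.34838568,  1.65099577,  0.26430622]), 'tvec': array([-0.62451023, -0.0407601 ,  0.38039079])}
{'clock': 0.15, 'qpos': array([ 1.15576339,  0.52185609, -0.03628714,  1.59983521,  0.02116907,
        1.02104564, -0.1128328 ]), 'qd': array([ 9.96493330e-04, -2.93787263e-03, -7.69671206e-04, -2.81868669e-03,
       -7.71441263e-04,  5.95513946e-05, -4.53778646e-04]), 'joint_efforts': array([ 1.91370811e-03, -9.27384353e+01,  1.98055029e+00, -3.70056653e+01,
        1.79609656e-02,  6.44922489e-03,  1.40462671e-06]), 'position': array([ 0.21116364, -0.58801914,  0.23088646]), 'tool_rot': array([-1.57083745e+00,  7.59564025e-04, -1.22606039e+00]), 'force': array([-0.97889118,  0.71689064,  0.77222945]), 'moment': array([ 0.03727658, -0.0614789 ,  0.0238848 ]), 'grip_width': 0.08516345578813932}
```

View pics/scene0.png

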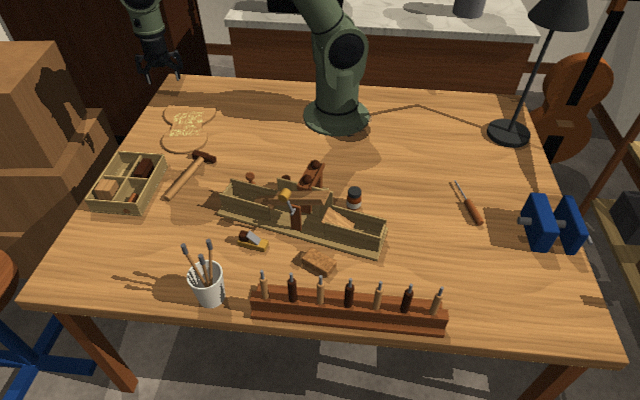

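View pics/side0.png

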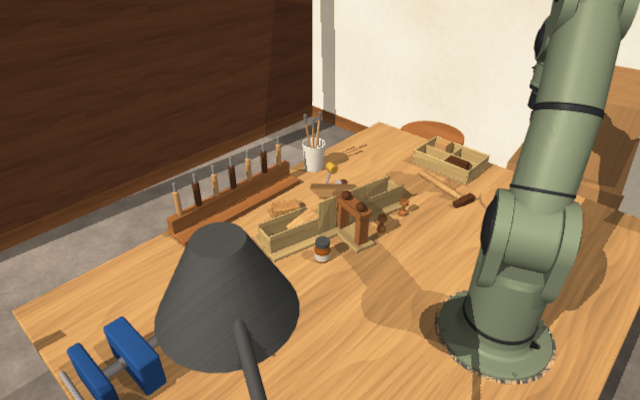

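View pics/wrist0.png

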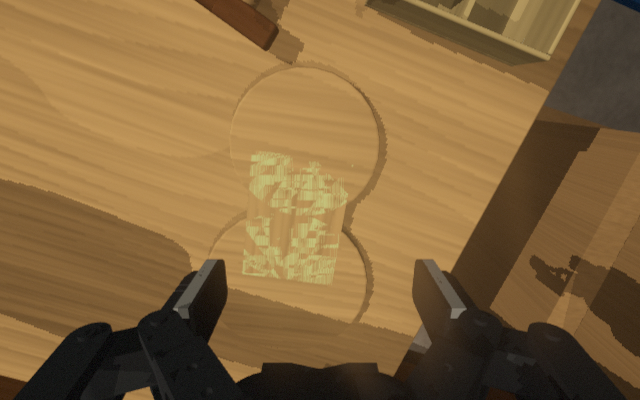

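Run:
```python
import cv2
a=cv2.imread("pics/scene0.png")[150:270,190:400]; cv2.imwrite("pics/s0c.png",cv2.resize(a,None,fx=3.8,fy=3.8,interpolation=cv2.INTER_CUBIC))
a=cv2.imread("pics/side0.png")[150:275,240:430]; cv2.imwrite("pics/d0c.png",cv2.resize(a,None,fx=4,fy=4,interpolation=cv2.INTER_CUBIC))
```

```text
(no output)
```

View pics/s0c.png

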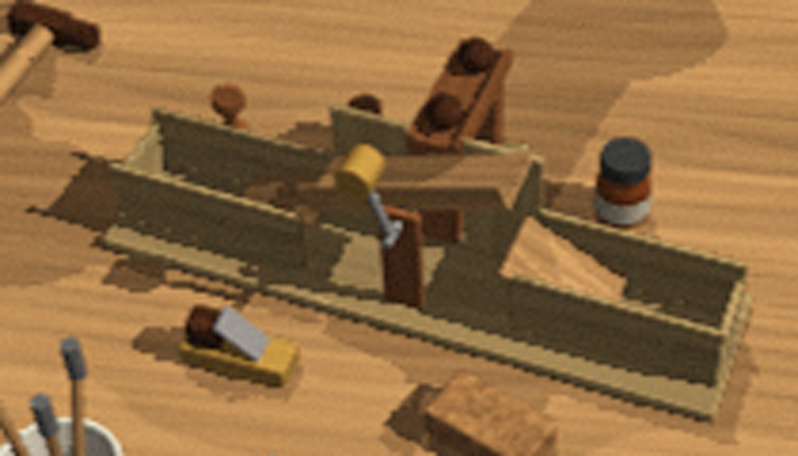

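View pics/d0c.png

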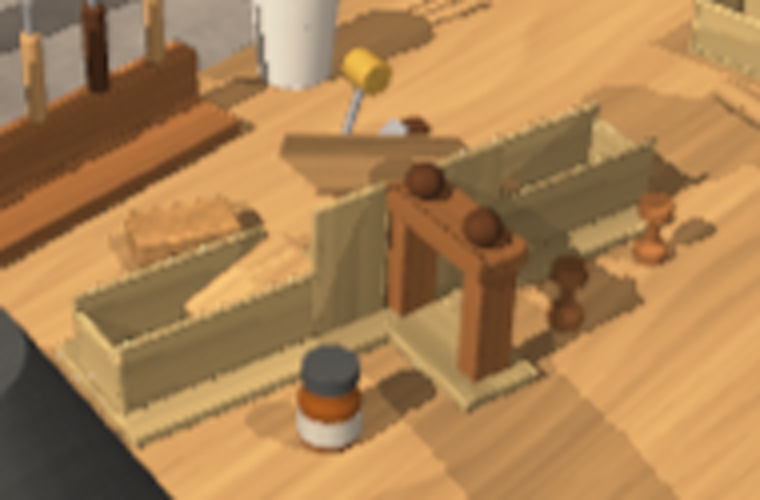

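```bash
cat > h.py <<'E'
import numpy as np,cv2
from workcell import bot
from scipy.optimize import least_squares
def proj(ci,P):
    return cv2.projectPoints(np.float64(P).reshape(-1,1,3),ci['rvec'],ci['tvec'],np.array([[ci['fx'],0,ci['cx']],[0,ci['fy'],ci['cy']],[0,0,1]]),None)[0].reshape(-1,2)
def w(p,P):
    x,y,t=p; P=np.atleast_2d(P)*1e-3; c,s=np.cos(t),np.sin(t)
    return np.c_[x+c*P[:,0]-s*P[:,1],y+s*P[:,0]+c*P[:,1],P[:,2]]
def ray(ci,uv,z):
    R=cv2.Rodrigues(ci['rvec'])[0]; C=-R.T@ci['tvec']
    d=R.T@np.array([(uv[0]-ci['cx'])/ci['fx'],(uv[1]-ci['cy'])/ci['fy'],1]); return C+d*(z-C[2])/d[2]
E
cat > fit.py <<'E'
from h import *
S=lambda u,v:(190+u/3.8,150+v/3.8); D=lambda u,v:(240+u/4,150+v/4)
wt=[58,-22.6,172]
obs=[('scene',S(362,170),wt,'wt'),('side',D(368,72),wt,'wt'),
('scene',S(746,268),[-33,254,76],'LBn'),('scene',S(722,330),[33,254,76],'LBf'),
('scene',S(155,112),[-33,-254,76],'RBn'),('scene',S(112,168),[33,-254,76],'RBf'),
('side',D(122,350),[-33,254,76],'LBn'),('side',D(78,300),[33,254,76],'LBf'),
('side',D(650,145),[-33,-254,76],'RBn'),('side',D(598,108),[33,-254,76],'RBf'),
('scene',S(330,108),[-36,-90,134],'GR'),('scene',S(540,158),[-36,90,134],'GL'),('side',D(314,210),[-36,90,134],'GL')]
ci={n:bot.camera_info(n) for n in('scene','side')}
def f(p): return np.concatenate([proj(ci[n],w(p[:3],P))[0]-uv for n,uv,P,_ in obs])
r=least_squares(f,[.6,0,0],loss='soft_l1',f_scale=1.5); print(r.x)
for o,e in zip(obs,r.fun.reshape(-1,2) if 0 else f(r.x).reshape(-1,2)): print(o[0],o[3],e.round(1))
np.save('p.npy',r.x)
for nm,s,d in(('a',S(443,110),D(425,181)),('b',S(475,55),D(483,227))):
    q=[ray(ci['scene'],s,.139),ray(ci['side'],d,.139)]
    for g in q:
        v=g[:2]-r.x[:2];c,ss=np.cos(r.x[2]),np.sin(r.x[2]); print(nm,g.round(4),'stand',(c*v[0]+ss*v[1])*1e3,(-ss*v[0]+c*v[1])*1e3)
print(bot.observe()['clock'])
E
python3 fit.py
```

```text
[ 0.58850129 -0.06348484 -0.23455621]
scene wt [-0.4 -0.4]
side wt [-1.1 -0.5]
scene LBn [-1.7 -1.5]
scene LBf [-0.8 -1.4]
scene RBn [ 0.5 -0.8]
scene RBf [ 1.9 -1.8]
side LBn [-0.2 -1.8]
side LBf [ 0.2 -1.1]
side RBn [-2. -2.]
side RBf [-1.6 -1.3]
scene GR [ 0.3 -1.5]
scene GL [ 0.9 -0.4]
side GL [-0.7 -0.2]
a [ 0.5363 -0.0513  0.139 ] stand -53.58217440603775 -0.2556482173621793
a [ 0.5321 -0.0497  0.139 ] stand -58.070264080136106 0.2636873080134414
b [ 0.4682 -0.0335  0.139 ] stand -123.93076309711476 1.20567506823209
b [ 0.4623 -0.0332  0.139 ] stand -129.77797201177833 0.14713204645688122
0.15
```

```bash
python3 -m crank '[{"hand":1,"dx":-30,"dy":-30,"dz":40,"yaw":0.1},{"hand":1,"dx":-60,"dy":-40,"dz":80,"yaw":0.2},{"hand":1,"dx":-85,"dy":-40,"dz":114,"yaw":0.3},{"hand":1,"dx":-110,"dy":-40,"dz":146,"yaw":0.4},{"hand":1,"dx":-134,"dy":-40,"dz":178,"yaw":0.5},{"hand":1,"dx":-158,"dy":-40,"dz":210,"yaw":0.579},{"hand":1,"dx":-182,"dy":-40,"dz":242,"yaw":0.579},{"hand":1,"dx":-206,"dy":-40,"dz":274,"yaw":0.579},{"hand":1,"dx":-230,"dy":-40,"dz":306,"yaw":0.579},{"hand":1,"dx":-254,"dy":-40,"dz":338,"yaw":0.579},{"hand":1,"dx":-278,"dy":-40,"dz":370,"yaw":0.579},{"hand":1,"dx":-278,"dy":-40,"dz":370,"yaw":0.579}]' 40
python3 - <<'E'
from h import *
o=bot.observe(); print(o['clock'],o['position'],o['tool_rot'],o['qpos'])
ci=bot.camera_info('wrist'); R=cv2.Rodrigues(ci['rvec'])[0]; print('cam',-R.T@ci['tvec'],'fwd',R[2])
cv2.imwrite('pics/w1.png',bot.grab_frame('wrist')[:,:,::-1])
E
```

```text
clock: 1.15
position: [0.4683, -0.1958, 0.2713]
tool_rot: [-1.57, 0.002, -1.799]
force: [0.2, 0.5, 0.8]
grip_width: 0.0001
1.15 [ 0.46833655 -0.19582083  0.27128496] [-1.57025198  0.00198653 -1.79905563] [ 0.35650623  0.29091122 -0.09481247  1.85296363  0.02991676  0.99868627
 -1.54958931]
cam [ 0.54618573 -0.21388282  0.41440838] fwd [-0.30250258  0.07166995 -0.95045021]
```

View pics/w1.png

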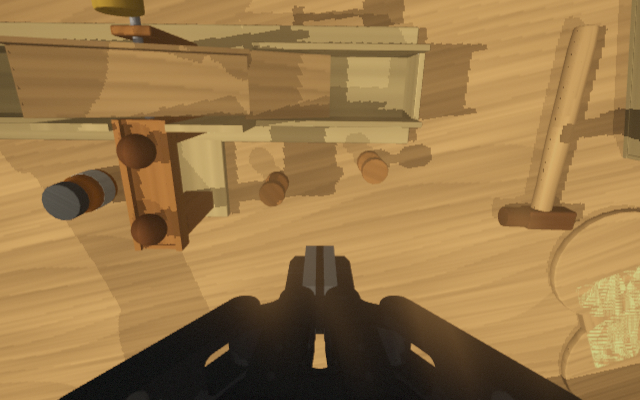

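Run:
```python
from h import *
p=np.load('p.npy'); ci=bot.camera_info('wrist')
for n,P in dict(RBn=[-33,-254,76],RBf=[33,-254,76],GR=[-36,-90,134],chnR=[-154,-17,130],chnL=[-154,17,130],a=[-56,0,139],b=[-127,0,139]).items(): print(n,proj(ci,w(p,P))[0].round(1))
for uv in((136,152),(149,229)):
    g=ray(ci,uv,.139);v=g[:2]-p[:2];c,s=np.cos(p[2]),np.sin(p[2]);print(g,c*v[0]+s*v[1],-s*v[0]+c*v[1])
```

```text
RBn [415.6 120.4]
RBf [422.5  49.5]
GR [241.5 128.2]
chnR [175.7 250.3]
chnL [140.8 250.1]
a [136.4 151.8]
b [149.3 228.4]
[ 0.53396166 -0.0500905   0.139     ] -0.056159209651733814 0.00035194606808174565
[ 0.46447068 -0.03344408  0.139     ] -0.1276161667870917 0.00039205043704910666
```

```bash
python3 -m crank '[{"hand":1,"dx":-35,"dy":0,"dz":13,"yaw":0},{"hand":1,"dx":-70,"dy":0,"dz":26,"yaw":0},{"hand":1,"dx":-105,"dy":0,"dz":39,"yaw":0},{"hand":1,"dx":-140,"dy":0,"dz":52,"yaw":0},{"hand":1,"dx":-175,"dy":0,"dz":65,"yaw":0},{"hand":1,"dx":-205,"dy":20,"dz":76,"yaw":0},{"hand":1,"dx":-228,"dy":50,"dz":85,"yaw":0},{"hand":1,"dx":-228,"dy":85,"dz":85,"yaw":0},{"hand":1,"dx":-228,"dy":95,"dz":85,"yaw":0},{"hand":1,"dx":-228,"dy":95,"dz":85,"yaw":0}]'
python3 - <<'E'
from h import *
p=np.load('p.npy');o=bot.observe();v=o['position'][:2]-p[:2];c,s=np.cos(p[2]),np.sin(p[2]);print(c*v[0]+s*v[1],-s*v[0]+c*v[1],o['position'],o['force'])
cv2.imwrite('pics/w2.png',bot.grab_frame('wrist')[:,:,::-1])
E
```

```text
clock: 2.03
position: [0.5994, -0.0002, 0.1738]
tool_rot: [-1.576, -0.002, -1.805]
force: [-0.2, -0.6, 0.6]
grip_width: 0.0002
-0.00410325605698012 0.06412750760708012 [ 5.99414357e-01 -1.59658405e-04  1.73797289e-01] [-0.20603568 -0.62600939  0.5678897 ]
```

View pics/w2.png

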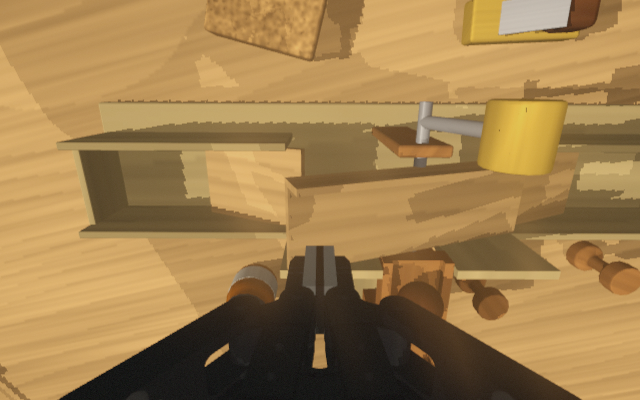

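```bash
python3 -m crank '[{"hand":1,"dx":0,"dy":8,"dz":0,"yaw":0},{"hand":1,"dx":0,"dy":16,"dz":0,"yaw":0},{"hand":1,"dx":0,"dy":24,"dz":0,"yaw":0},{"hand":1,"dx":0,"dy":30,"dz":0,"yaw":0},{"hand":1,"dx":0,"dy":36,"dz":0,"yaw":0},{"hand":1,"dx":0,"dy":42,"dz":0,"yaw":0},{"hand":1,"dx":0,"dy":48,"dz":0,"yaw":0},{"hand":1,"dx":0,"dy":54,"dz":0,"yaw":0},{"hand":1,"dx":0,"dy":60,"dz":0,"yaw":0},{"hand":1,"dx":0,"dy":66,"dz":0,"yaw":0},{"hand":1,"dx":0,"dy":70,"dz":0,"yaw":0},{"hand":1,"dx":0,"dy":70,"dz":0,"yaw":0}]'
python3 - <<'E'
from h import *
p=np.load('p.npy');o=bot.observe();v=o['position'][:2]-p[:2];c,s=np.cos(p[2]),np.sin(p[2]);print(c*v[0]+s*v[1],-s*v[0]+c*v[1],o['position'],o['force'])
cv2.imwrite('pics/w3.png',bot.grab_frame('wrist')[:,:,::-1])
E
```

```text
clock: 3.08
position: [0.6006, 0.0005, 0.1053]
tool_rot: [-1.572, -0.0, -1.805]
force: [0.8, 0.0, -0.2]
grip_width: 0.0001
-0.0030633596214393027 0.06504752336815181 [6.00639600e-01 4.93481343e-04 1.05269654e-01] [ 0.76807932  0.0065027  -0.20590175]
```

View pics/w3.png

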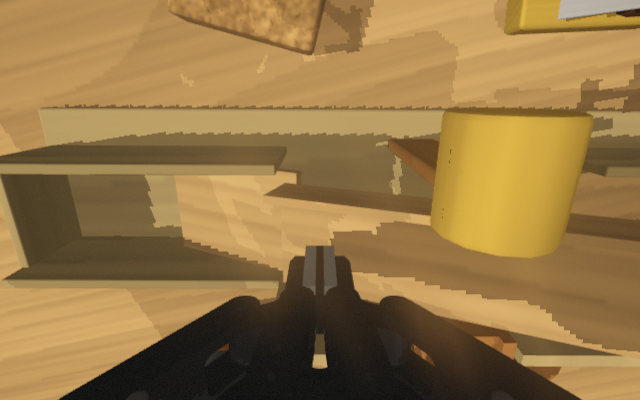

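```bash
python3 -m crank '[{"hand":1,"dx":0,"dy":0,"dz":0,"yaw":0},{"hand":1,"dx":0,"dy":0,"dz":0,"yaw":0},{"hand":1,"dx":0,"dy":-10,"dz":0,"yaw":0},{"hand":1,"dx":0,"dy":-30,"dz":0,"yaw":0},{"hand":1,"dx":0,"dy":-60,"dz":0,"yaw":0},{"hand":1,"dx":0,"dy":-95,"dz":0,"yaw":0},{"hand":1,"dx":0,"dy":-120,"dz":0,"yaw":0},{"hand":1,"dx":0,"dy":-120,"dz":0,"yaw":0}]'
python3 - <<'E'
from h import *
p=np.load('p.npy');o=bot.observe();print(o['position'],o['force']);ci=bot.camera_info('wrist')
print([proj(ci,w(p,[58,y,z]))[0] for y,z in((-22.6,172),(0,176),(22.6,172))])
cv2.imwrite('pics/w4.png',bot.grab_frame('wrist')[:,:,::-1])
cv2.imwrite('pics/d4.png',cv2.resize(bot.grab_frame('side')[150:275,240:430,::-1],None,fx=4,fy=4))
E
```

```text
clock: 3.8
position: [0.6032, 0.0006, 0.2327]
tool_rot: [-1.563, 0.002, -1.805]
force: [0.1, 0.0, -0.1]
grip_width: -0.0
[0.60323641 0.0006329  0.23268836] [ 0.11180709  0.02680603 -0.06936463]
[array([462.75573445, 128.95173202]), array([428.27082386, 129.59412876]), array([389.69090294, 128.90085342])]
```

View pics/w4.png

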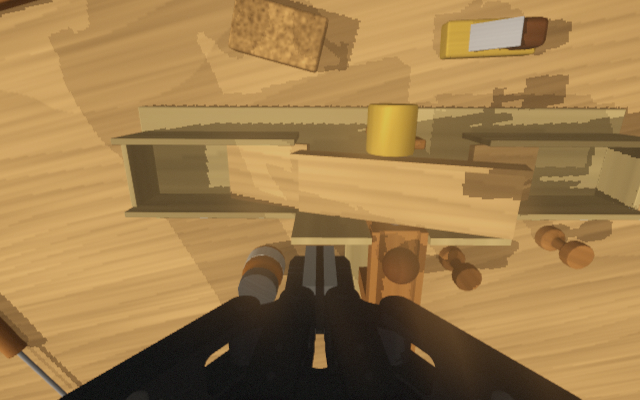

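View pics/d4.png

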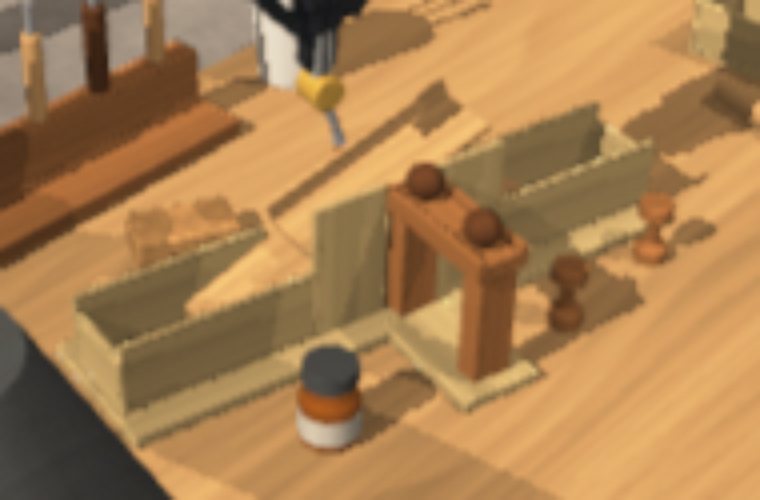

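```bash
python3 -m crank '[{"hand":1,"dx":11,"dy":0,"dz":-28,"yaw":0},{"hand":1,"dx":23,"dy":0,"dz":-58,"yaw":0},{"hand":1,"dx":35,"dy":0,"dz":-88,"yaw":0},{"hand":1,"dx":47,"dy":0,"dz":-118,"yaw":0},{"hand":1,"dx":59,"dy":0,"dz":-148,"yaw":0},{"hand":1,"dx":66,"dy":10,"dz":-166,"yaw":0},{"hand":1,"dx":66,"dy":30,"dz":-168,"yaw":0},{"hand":1,"dx":66,"dy":50,"dz":-168,"yaw":0},{"hand":1,"dx":66,"dy":55,"dz":-168,"yaw":0},{"hand":1,"dx":66,"dy":55,"dz":-168,"yaw":0}]'
python3 - <<'E'
from h import *
p=np.load('p.npy');o=bot.observe();v=o['position'][:2]-p[:2];c,s=np.cos(p[2]),np.sin(p[2]);print(c*v[0]+s*v[1],-s*v[0]+c*v[1],o['position'],o['force'])
cv2.imwrite('pics/w5.png',bot.grab_frame('wrist')[:,:,::-1])
E
```

```text
clock: 4.73
position: [0.4215, -0.0246, 0.1703]
tool_rot: [-1.574, -0.001, -1.805]
force: [-0.3, 0.5, -0.5]
grip_width: 0.0003
-0.1714626189076738 -0.001034892661228741 [ 0.42149322 -0.02464154  0.17027064] [-0.31775244  0.47726266 -0.52261022]
```

View pics/w5.png

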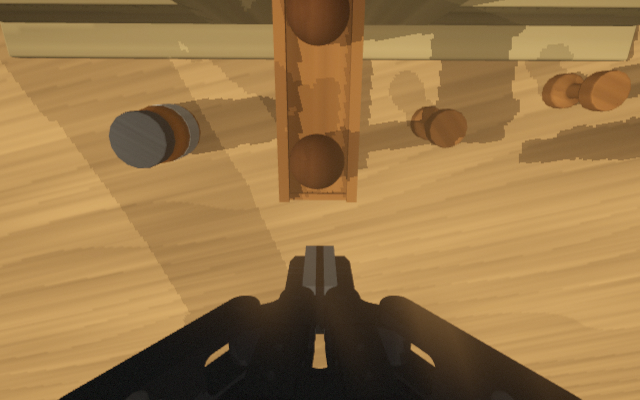

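```bash
python3 -m crank '[{"hand":1,"dx":0,"dy":15,"dz":0,"yaw":0},{"hand":1,"dx":0,"dy":30,"dz":0,"yaw":0},{"hand":1,"dx":0,"dy":35,"dz":0,"yaw":0},{"hand":1,"dx":0,"dy":35,"dz":0,"yaw":0},{"hand":1,"dx":0,"dy":35,"dz":0,"yaw":0},{"hand":1,"dx":0,"dy":35,"dz":0,"yaw":0}]'
python3 - <<'E'
from h import *
p=np.load('p.npy');o=bot.observe();v=o['position'][:2]-p[:2];c,s=np.cos(p[2]),np.sin(p[2]);print(c*v[0]+s*v[1],-s*v[0]+c*v[1],o['position'],o['force'])
E
```

```text
clock: 5.28
position: [0.4229, -0.0247, 0.1372]
tool_rot: [-1.57, 0.0, -1.805]
force: [-0.1, 0.1, 0.3]
grip_width: -0.0002
-0.17012840306181173 -0.0007253250151051174 [ 0.42286284 -0.02465053  0.13715803] [-0.06174902  0.13827468  0.28986607]
```

```bash
python3 -m crank '[{"hand":1,"dx":0,"dy":4,"dz":0,"yaw":0},{"hand":1,"dx":0,"dy":4,"dz":5,"yaw":0},{"hand":1,"dx":0,"dy":4,"dz":10,"yaw":0},{"hand":1,"dx":0,"dy":4,"dz":14,"yaw":0},{"hand":1,"dx":0,"dy":4,"dz":18,"yaw":0},{"hand":1,"dx":0,"dy":4,"dz":22,"yaw":0},{"hand":1,"dx":0,"dy":4,"dz":26,"yaw":0},{"hand":1,"dx":0,"dy":4,"dz":30,"yaw":0},{"hand":1,"dx":0,"dy":4,"dz":35,"yaw":0},{"hand":1,"dx":0,"dy":4,"dz":40,"yaw":0}]'
python3 - <<'E'
from h import *
p=np.load('p.npy');o=bot.observe();v=o['position'][:2]-p[:2];c,s=np.cos(p[2]),np.sin(p[2]);print(c*v[0]+s*v[1],-s*v[0]+c*v[1],o['position'],o['force'])
cv2.imwrite('pics/w6.png',bot.grab_frame('wrist')[:,:,::-1])
E
```

```text
clock: 6.12
position: [0.4617, -0.0341, 0.1323]
tool_rot: [-1.571, 0.0, -1.805]
force: [0.6, 0.2, -0.2]
grip_width: -0.0004
-0.13011521826637684 -0.0008802246541354392 [ 0.46174437 -0.03410071  0.13229348] [ 0.55809267  0.16562509 -0.24129913]
```

View pics/w6.png

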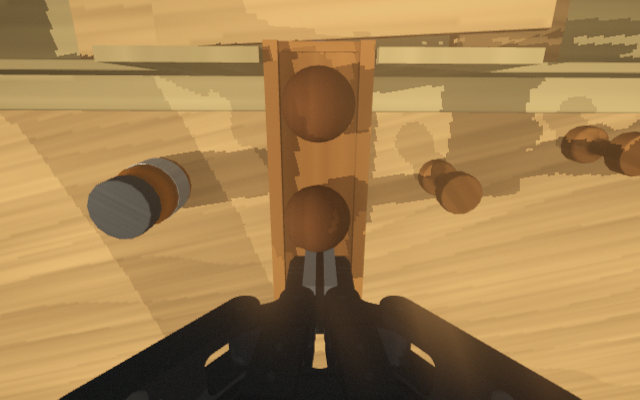

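```bash
python3 -m crank '[{"hand":1,"dx":-1,"dy":0,"dz":5,"yaw":0},{"hand":1,"dx":-1,"dy":0,"dz":9,"yaw":0},{"hand":1,"dx":-1,"dy":0,"dz":13,"yaw":0},{"hand":1,"dx":-1,"dy":0,"dz":17,"yaw":0},{"hand":1,"dx":-1,"dy":0,"dz":21,"yaw":0},{"hand":1,"dx":-1,"dy":0,"dz":25,"yaw":0},{"hand":1,"dx":-1,"dy":0,"dz":29,"yaw":0},{"hand":1,"dx":-1,"dy":0,"dz":33,"yaw":0},{"hand":1,"dx":-1,"dy":0,"dz":37,"yaw":0},{"hand":1,"dx":-1,"dy":0,"dz":41,"yaw":0}]'
python3 - <<'E'
from h import *
p=np.load('p.npy');o=bot.observe();v=o['position'][:2]-p[:2];c,s=np.cos(p[2]),np.sin(p[2]);print(c*v[0]+s*v[1],-s*v[0]+c*v[1],o['position'],o['force'])
cv2.imwrite('pics/w7.png',bot.grab_frame('wrist')[:,:,::-1])
E
```

```text
clock: 7.0
position: [0.5018, -0.0426, 0.1323]
tool_rot: [-1.571, -0.0, -1.805]
force: [-0.6, 1.1, 0.2]
grip_width: 0.0001
-0.08921409593062865 0.00013807951452809997 [ 0.50176219 -0.04261617  0.13228064] [-0.64417062  1.10738235  0.23455291]
```

View pics/w7.png

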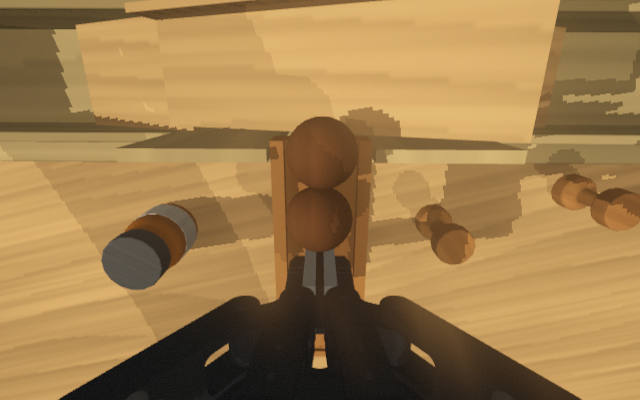

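```bash
python3 -m crank '[{"hand":1,"dx":0,"dy":0,"dz":5,"yaw":0},{"hand":1,"dx":0,"dy":0,"dz":10,"yaw":0},{"hand":1,"dx":0,"dy":0,"dz":14,"yaw":0},{"hand":1,"dx":0,"dy":0,"dz":14,"yaw":0},{"hand":1,"dx":0,"dy":0,"dz":14,"yaw":0},{"hand":1,"dx":0,"dy":0,"dz":14,"yaw":0},{"hand":1,"dx":0,"dy":0,"dz":14,"yaw":0},{"hand":1,"dx":0,"dy":0,"dz":14,"yaw":0}]'
python3 - <<'E'
from h import *
p=np.load('p.npy');o=bot.observe();v=o['position'][:2]-p[:2];c,s=np.cos(p[2]),np.sin(p[2]);print(c*v[0]+s*v[1],-s*v[0]+c*v[1],o['position'],o['force'])
cv2.imwrite('pics/w8.png',bot.grab_frame('wrist')[:,:,::-1])
cv2.imwrite('pics/d8.png',cv2.resize(bot.grab_frame('side')[150:275,240:430,::-1],None,fx=4,fy=4))
E
```

```text
clock: 7.72
position: [0.5149, -0.0457, 0.1323]
tool_rot: [-1.571, -0.0, -1.805]
force: [-0.2, 0.3, -0.2]
grip_width: -0.0002
-0.07573472009523417 0.00016148177680270007 [ 0.5148779  -0.04572617  0.13233288] [-0.17863641  0.28605019 -0.21692699]
```

View pics/w8.png

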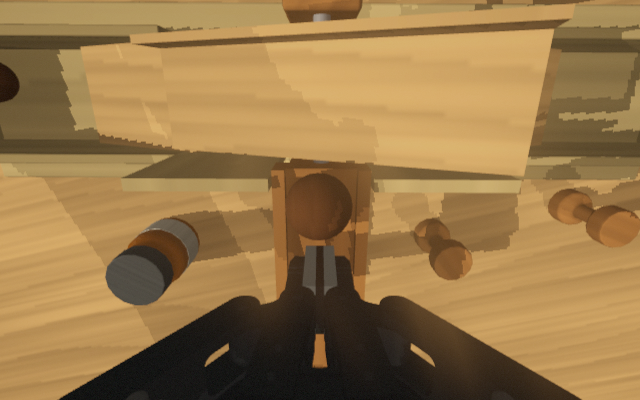

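View pics/d8.png

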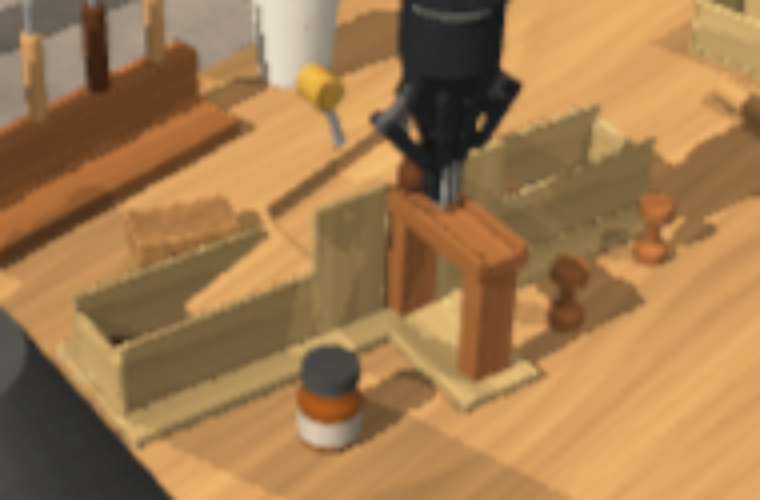

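```bash
python3 -m crank '[{"hand":1,"dx":0,"dy":0,"dz":5,"yaw":0},{"hand":1,"dx":0,"dy":0,"dz":10,"yaw":0},{"hand":1,"dx":0,"dy":0,"dz":14,"yaw":0},{"hand":1,"dx":0,"dy":0,"dz":18,"yaw":0},{"hand":1,"dx":0,"dy":0,"dz":23,"yaw":0},{"hand":1,"dx":0,"dy":0,"dz":25,"yaw":0},{"hand":1,"dx":0,"dy":0,"dz":25,"yaw":0},{"hand":1,"dx":0,"dy":0,"dz":25,"yaw":0},{"hand":1,"dx":0,"dy":0,"dz":25,"yaw":0},{"hand":1,"dx":0,"dy":0,"dz":25,"yaw":0}]'
python3 - <<'E'
from h import *
p=np.load('p.npy');o=bot.observe();v=o['position'][:2]-p[:2];c,s=np.cos(p[2]),np.sin(p[2]);print(c*v[0]+s*v[1],-s*v[0]+c*v[1],o['position'],o['force'])
cv2.imwrite('pics/w9.png',bot.grab_frame('wrist')[:,:,::-1])
E
```

```text
clock: 8.65
position: [0.5392, -0.0515, 0.1323]
tool_rot: [-1.571, -0.0, -1.805]
force: [-0.7, 0.6, -0.5]
grip_width: -0.0003
-0.0507755862044862 0.00016571111152767666 [ 0.53915458 -0.05152285  0.13230307] [-0.71447435  0.61594577 -0.53627329]
```

View pics/w9.png

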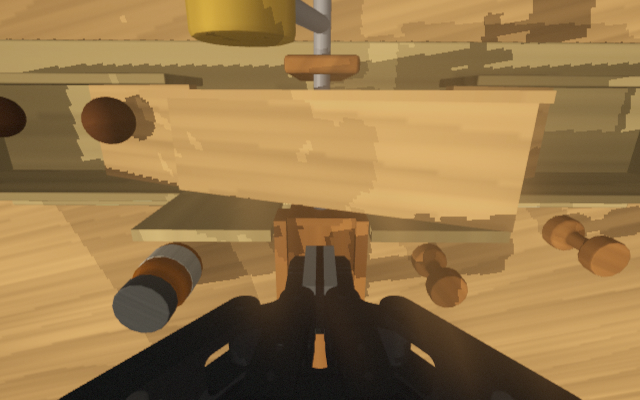

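Ball b (108,120) is rolling down the chute on its own. I'll back off and raise the arm, then check.

```bash
python3 -m crank '[{"hand":1,"dx":0,"dy":0,"dz":-5,"yaw":0},{"hand":1,"dx":0,"dy":-20,"dz":-10,"yaw":0},{"hand":1,"dx":0,"dy":-50,"dz":-15,"yaw":0},{"hand":1,"dx":0,"dy":-85,"dz":-20,"yaw":0},{"hand":1,"dx":0,"dy":-120,"dz":-20,"yaw":0},{"hand":1,"dx":0,"dy":-150,"dz":-20,"yaw":0},{"hand":1,"dx":-40,"dy":-150,"dz":-20,"yaw":0},{"hand":1,"dx":-80,"dy":-150,"dz":-20,"yaw":0},{"hand":1,"dx":-120,"dy":-150,"dz":-20,"yaw":0},{"hand":1,"dx":-120,"dy":-150,"dz":-20,"yaw":0},{"hand":1,"dx":-120,"dy":-150,"dz":-20,"yaw":0},{"hand":1,"dx":-120,"dy":-150,"dz":-20,"yaw":0}]'
python3 -m crank '[{"hand":1,"dx":0,"dy":0,"dz":0,"yaw":0},{"hand":1,"dx":0,"dy":0,"dz":0,"yaw":0},{"hand":1,"dx":0,"dy":0,"dz":0,"yaw":0},{"hand":1,"dx":0,"dy":0,"dz":0,"yaw":0},{"hand":1,"dx":0,"dy":0,"dz":0,"yaw":0},{"hand":1,"dx":0,"dy":0,"dz":0,"yaw":0},{"hand":1,"dx":0,"dy":0,"dz":0,"yaw":0},{"hand":1,"dx":0,"dy":0,"dz":0,"yaw":0},{"hand":1,"dx":0,"dy":0,"dz":0,"yaw":0},{"hand":1,"dx":0,"dy":0,"dz":0,"yaw":0}]'
python3 - <<'E'
from h import *
p=np.load('p.npy');ci=bot.camera_info('wrist')
print([proj(ci,w(p,P))[0].round() for P in([-33,164,76],[33,164,76],[33,254,76],[-33,254,76],[0,209,27])])
cv2.imwrite('pics/w10.png',bot.grab_frame('wrist')[:,:,::-1])
cv2.imwrite('pics/s10.png',cv2.resize(bot.grab_frame('scene')[150:270,190:400,::-1],None,fx=3.8,fy=3.8))
E
```

```text
clock: 9.7
position: [0.5473, 0.0695, 0.2821]
tool_rot: [-1.571, -0.001, -1.805]
force: [-0.6, 0.1, -0.4]
grip_width: 0.0003
clock: 10.53
position: [0.5477, 0.0698, 0.2823]
tool_rot: [-1.571, -0.0, -1.805]
force: [0.5, 0.5, -0.9]
grip_width: 0.0001
[array([278., 133.]), array([276.,  67.]), array([186.,  67.]), array([194., 133.]), array([244., 100.])]
```

View pics/w10.png

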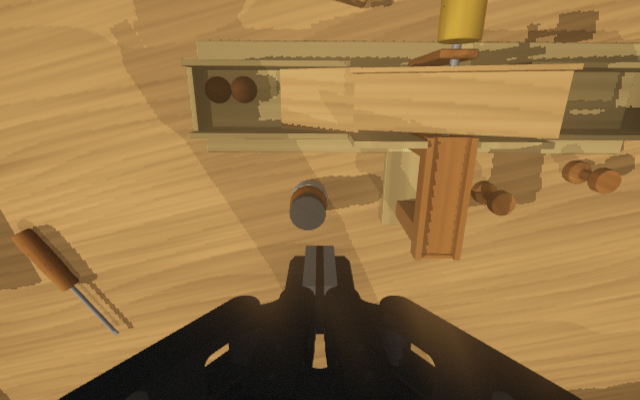

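View pics/s10.png

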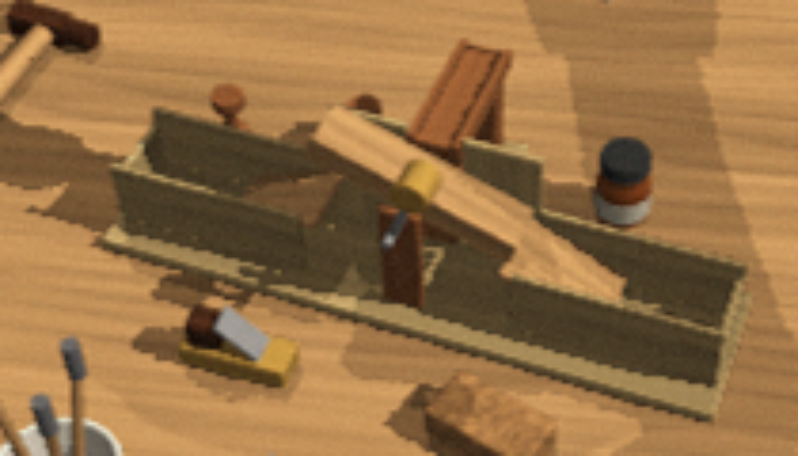

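```bash
python3 -m crank '[{"hand":1,"dx":0,"dy":0,"dz":0,"yaw":0},{"hand":1,"dx":0,"dy":0,"dz":0,"yaw":0},{"hand":1,"dx":0,"dy":0,"dz":0,"yaw":0},{"hand":1,"dx":0,"dy":0,"dz":0,"yaw":0},{"hand":1,"dx":0,"dy":0,"dz":0,"yaw":0},{"hand":1,"dx":0,"dy":0,"dz":0,"yaw":0}]'
python3 - <<'E'
from h import *
a=cv2.imread('pics/w10.png').astype(int);b=bot.grab_frame('wrist')[:,:,::-1].astype(int)
d=abs(a-b).max(2); print('max diff bin',d[60:140,185:290].max(), 'all',(d>40).sum())
bot.job_done()
E
```

```text
clock: 11.13
position: [0.5477, 0.0698, 0.2823]
tool_rot: [-1.571, 0.0, -1.805]
force: [1.0, -0.3, -0.2]
grip_width: 0.0002
max diff bin 24 all 0
the job is handed in; nothing more can be done
```

The job is done and handed in at about 11 s. The gate now leans left, and both balls are at rest in the left bin.

I pressed the gate's raised left end down with the closed fingertips until it rocked over. The brass weight then sat within 2–3 px of where it should be for a left lean. Only after that did I push ball b along the channel from behind, just below mid-height. It carried ball a ahead of it, and each ball dropped onto the gate and rolled down the left chute by itself.

**Last checks:**
- The final wrist picture shows both balls side by side on the bin floor. A second picture 0.6 s later showed no visible movement.
- The gate is still leaning left, and the arm is clear of everything.
- In the pictures, the jar, spools, plane, cork block and mallet look to be where they started. I saw the gouge in the final wrist picture but did not compare it with its start position.
- The forces read at the end of each move stayed at about 1 N. I did not read them during the moves.

No check failed or disagreed.

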